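# Load a hexagon die into the floating die holder

### The job

Take the steel hexagon die out of the blue drawer tray and seat it fully home in the hexagon pocket of the floating die holder, bore upright, feeling for the pocket gently rather than forcing it. Then swing the yellow keeper all the way over the seated die, and let go. Leave the other things in the tray where they are.

Things in the scene. Friction and masses are not known exactly. Their poses are not given: they have to be found in the camera images.
- die_center (a point): Centre (half-way up) of the steel hexagon die: a hexagonal prism, 38 mm across flats, 44 mm across corners, 32 mm tall, about 0.22 kg, dark bore marking on top. z is its upright axis; its flats face along its x axis and every 60 degrees from it. It stands upright in one of the four compartments of the tray, about the middle, at any yaw.
- tray: Fixed blue drawer tray, 290 x 290 mm, walls 40 mm tall, 5 mm thick, floor 5 mm thick, white handle strip on its -x side. Two grey dividers (5 mm thick, 38 mm tall, along its x and y axes, crossing in the middle) make four compartments 137 mm square, each with one thing in it. Origin: centre of the underside.
- holder: Fixed base of the die holder: a grey plate 155 x 100 x 12 mm, origin on its underside below the nominal centre of the pocket; the plate reaches from 52 mm behind (-x) to 102 mm beyond (+x) the origin. Above the origin floats a hexagonal head, 68 mm across flats, with a red ring 13 mm thick around the pocket. More than 16 N between die and holder is too rough.
- pocket_nominal (a point): NOMINAL centre of the mouth of the hexagon pocket (fixed to the base, 48 mm above its origin). The pocket is 42 mm across flats, 10 mm deep, sharp-edged, open upward; its flats face along the holder's x axis and every 60 degrees from it. A fully seated die has its centre 6 mm above this point; one resting on the rim 16 mm above.
- float_nominal (a point): NOMINAL centre of the floating head's underside (fixed to the base, 30 mm above its origin). The real head with its pocket stands 4 to 9 mm off it to some side and up to 0.1 rad turned, not reported. Pushed sideways it gives at about 12 N and stays there. Pressed down it starts to sink at about 3 N, then 1.5 N more per mm, 12 mm of travel; let go it rises again.
- keeper (a joint): Swing angle of the yellow keeper arm (rad): 0 parked, pointing along the holder's -y; pi/2 (the stop) fully over the die, pointing along the holder's -x. It turns clockwise seen from above about its post. It stays where it is left; about 1 N at the knob moves it. Starts between 0 and 0.3.
- keeper_post (a point): On the axis of the keeper's upright post (9 mm radius), level with the underside of the arm: 75 mm along the holder's +x from its origin, 74 mm above it. The arm is 85 mm long, 16 mm wide, 8 mm thick; it clears a fully seated die by 4 mm but strikes one that is not seated.
- keeper_knob (a point): Middle of the black upright knob on the keeper: 12 mm diameter, 30 mm tall, standing on top of the arm, 55 mm from the post's axis; this point is 15 mm above the top of the arm and 97 mm above the holder's origin.
- carton: Bystander: cardboard carton 70 x 45 x 28 mm with a yellow label. Origin: centre of the underside.
- round_die: Bystander: round brass die, 38 mm diameter, 14 mm tall. Origin: centre of the underside.
- bit_case: Bystander: flat blue case of drill bits 85 x 40 x 18 mm. Origin: centre of the underside.
Things that resemble listed ones, but are neither listed nor needed, are in the scene too. Leave any purple look-alike of the part that bears die_center alone. There is more than one size of the holder; the job needs the smaller.

How it is judged:
On the way:
1. the die is fully home in the pocket and let go, keeper not yet over it (z of die_center in the frame of holder between 0.045 and 0.0565 m and horizontal distance between die_center and holder below 0.014 m and angle between die_center's own z axis and vertical below 0.06 rad and value of joint keeper below 0.6 rad and contact force between the fingers and die below 0.5 N), for 0.2 s.
At the end, for the whole second after the job is handed in: The die stands upright (within 0.06 rad, bore marking up), fully home in the pocket (centre less than 56.5 mm above the holder's origin, within 14 mm of it sideways), at rest; the keeper is swung over it past 1.4 rad (z of die_center in the frame of holder between 0.045 and 0.0565 m and horizontal distance between die_center and holder below 0.014 m and angle between die_center's own z axis and vertical below 0.06 rad and value of joint keeper above 1.4 rad and linear speed of die below 0.02 m/s); the robot touches nothing.
It fails at once if the die is pressed or knocked against the holder with more than 16 N (contact force between die and holder above 16 N).
It fails at once if the robot pushes on the holder, its head or keeper with more than 25 N, other than the pinch of the knob (contact force between the fingers and holder above 25 N and distance between the grasp point and keeper_knob above 0.03 m).
It fails at once if the carton in the tray is shifted by more than 20 mm (distance of carton from where it was at the start of the episode above 0.02 m).
It fails at once if the round die in the tray is shifted by more than 20 mm (distance of round_die from where it was at the start of the episode above 0.02 m).
It fails at once if the bit case in the tray is shifted by more than 20 mm (distance of bit_case from where it was at the start of the episode above 0.02 m).
It also fails if it takes over 72 s, if anything falls off the work surface, if the arm or the gripper's body presses on something with over 40 N, if the wrist force passes 120 N, or if a joint passes its speed limit or range.

### The arm

A 6-joint arm with a two-finger parallel gripper is mounted at the origin on the work surface. World frame = base frame: x ahead of the robot, y to its left, z up, the work surface at z = 0. Lengths are in m, angles in rad, forces in N, time in s.
With the tool pointing down it reaches from about 0.4 to 0.925 m from the base axis. Payload 3.4 kg.
Tool frame: the origin (TCP) lies at the centre of the arm's flange, where the gripper is bolted on; the fingertips stand 173 mm ahead of it and the grasp point (between the pads) lies robot.grip_depth ahead of it (robot.grip_depth is the distance from the TCP to the grasp point, in m); z points along the fingers, y is the direction in which the jaws open and shut (so a half turn about z gives the same grasp; the last joint's range is limited). The gripper opens to 85 mm and grips with 20 to 120 N. Pads are 22 mm wide; open, the fingers measure 114 mm over their backs; the gripper's body (76 mm by 85 mm) begins 54 mm behind the grasp point. The pads swing forward as they close: fully open they stand 13 mm farther back than shut.
Start: joints at [1.165, 0.307, 1.506, -0, 1.328, -0.073], TCP at [0.187, 0.544, 0.405] pointing down, gripper open.
Joint ranges: [-3.12, 3.12], [-1.05, 2.28], [0.14, 2.33], [-1.42, 4.57], [0.1, 2.73], [-2.68, 2.68]. Speed limits (rad/s): [2.57, 2.57, 3.14, 3.14, 3.14, 3.14].

### API

Orientations are given as [roll, pitch, yaw] about the fixed x, y, z axes, in that order (R = Rz(yaw) Ry(pitch) Rx(roll)).
In Python, from workcell import robot, fingers, kin, optics, workorder, get_clock, get_joint_pos, get_joint_velocities, get_tau, get_position, get_eef_rot, get_wrist_force, get_moment, get_grip_width gives the robot as it stands. Calls block until the motion is done:
- robot.move_ptp(position, orientation): joint-space move of the TCP to a pose.
- robot.servo_line(position, orientation=None, vel=0.15, force_limit=None): straight line of the TCP; orientation=None keeps the orientation; vel is the mean speed in m/s. With force_limit (N) it stops when the force on the tool has changed by that much, and returns True; else False.
- robot.move_j(angles): joint-space move.
- fingers.ungrasp() and fingers.grab(): open the fingers fully, or close them until they stop; the grip force is fixed at half the most.
- robot.wait(seconds).
- kin.ik(position, orientation): joint angles nearest the present ones, or None.
- optics.capture(name): name is "side" or "top"; returns a dict with "img" (480x640x3 uint8, red, green, blue), "range_z" (480x640 float32, m along the optical axis (not along the pixel's ray), 0 where there is no reading), "mtx" (3x3 intrinsics, pixels), "position" and "rotation" of the camera in the world. Camera axes: x right, y up, looking along -z (the intrinsics and any distortion apply to the point x, -y, -z); pixel columns grow to the right and rows downward; lengths in m; the calibration is good to about 2 mm. A picture is of the moment at which its call begins.
A pose or a line that the arm cannot do raises robot.MotionError and nothing moves.
- workorder.hand_in(): hands the job in, once; it reports no verdict.
Readings, each from a call of its own:
- get_clock(): time.
- get_joint_pos(): joint angles.
- get_joint_velocities(): joint speeds.
- get_tau(): joint torques, N m.
- get_position(): TCP position.
- get_eef_rot(): TCP orientation.
- get_wrist_force(): force on the tool from outside, world axes, zero at the start.
- get_moment(): the same for the moment, N m.
- get_grip_width(): opening from 0.0 (shut) to 1.0 (fully open).
Only numpy, scipy, OpenCV 4.12 (cv2) and the standard library are available. Lean on these libraries where they do the work, as an engineer would, in place of code of your own. Each camera call takes 0.05 s, during which the arm holds its last target.

## Working session

There is one attempt and no reset: what is moved stays moved. The work goes in short steps, each a Python script; the robot and the scene stay as the last script left them, time stands still between calls to the robot, and variables do not carry over. Pictures are saved under pics/ and viewed, and the job is handed in when it is done.

```bash
ls; mkdir -p pics
python3 - <<'E'
from workcell import *
import cv2,numpy as np
print(get_clock(),robot.grip_depth,get_position(),get_eef_rot(),get_grip_width())
for n in("top","side"):
    c=optics.capture(n)
    np.savez(n+"0.npz",**c)
    cv2.imwrite(f"pics/{n}0.png",c["img"][:,:,::-1])
    print(n,c["mtx"],c["position"],c["rotation"],[k for k in c])
E
```

```text
pics
0.0 0.1547 [0.18718609 0.54331118 0.40378718] [-3.13954756e+00 -1.68837972e-04  2.80979698e+00] 1.0023233952968984
top [[579.27275944   0.         306.55425341]
 [  0.         579.27275944 237.79449649]
 [  0.           0.           1.        ]] [0.32202582 0.0092156  1.05525207] [ 0.13533079 -0.03786779 -1.57466   ] ['img', 'range_z', 'mtx', 'position', 'rotation']
side [[541.99786503   0.         316.69406654]
 [  0.         541.99786503 237.13989824]
 [  0.           0.           1.        ]] [-0.02134422 -0.55708911  0.74251436] [ 0.86086727 -0.02115494 -0.70314763] ['img', 'range_z', 'mtx', 'position', 'rotation']
```

View pics/top0.png

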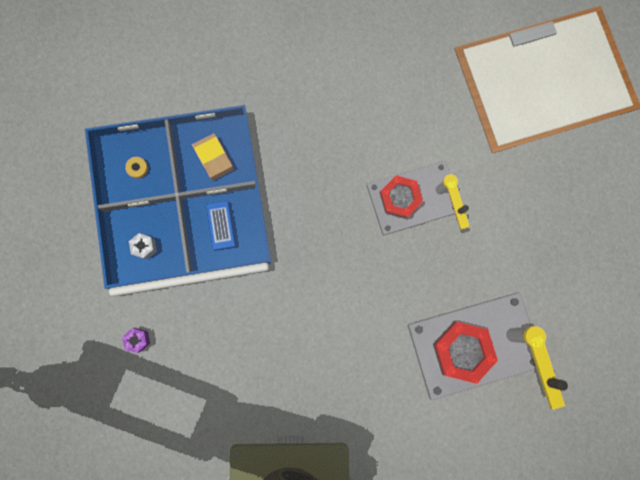

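View pics/side0.png

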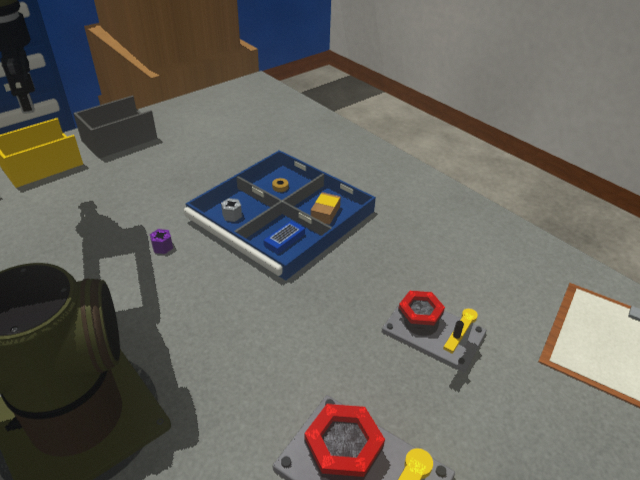

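The top view shows the die at about (142,246), the small holder's head at (402,196), its keeper at (455,200) with the knob at about (462,210). The large holder is at (465,352) and the purple look-alike at (135,340). Next I'll measure these.

```bash
cat > h.py <<'E'
import numpy as np,cv2
from scipy.spatial.transform import Rotation as R
def load(n): return dict(np.load(n))
def ray(c,uv):
    uv=np.atleast_2d(uv).astype(float);K=c["mtx"]
    d=np.c_[(uv[:,0]-K[0,2])/K[0,0],-(uv[:,1]-K[1,2])/K[1,1],-np.ones(len(uv))]
    return d@R.from_euler("xyz",c["rotation"]).as_matrix().T
def onplane(c,uv,z):
    d=ray(c,uv);return c["position"]+d*((z-c["position"][2])/d[:,2])[:,None]
def depthpts(c,uv):
    uv=np.atleast_2d(uv).astype(int);return c["position"]+ray(c,uv)*c["range_z"][uv[:,1],uv[:,0]][:,None]
def proj(c,P):
    q=(np.atleast_2d(P)-c["position"])@R.from_euler("xyz",c["rotation"]).as_matrix();K=c["mtx"]
    return np.c_[K[0,2]+K[0,0]*q[:,0]/-q[:,2],K[1,2]-K[1,1]*q[:,1]/-q[:,2]]
def comps(mask,amin=30):
    n,l,s,ce=cv2.connectedComponentsWithStats(mask.astype(np.uint8),connectivity=8)
    return [(i,s[i],ce[i],l==i) for i in range(1,n) if s[i,4]>=amin]
def hexfit(P):
    "centre,flat direction yaw mod 60deg (apothem dirs), apothem of a hexagonal contour in xy"
    h=cv2.convexHull((P[:,:2]*1e4).astype(np.float32)).reshape(-1,2)/1e4
    best=None
    for a in np.arange(0,60,.25):
        A=np.radians(a+60*np.arange(3)); n=np.c_[np.cos(A),np.sin(A)]
        pr=h@n.T; w=pr.max(0)-pr.min(0); 
        if best is None or w.sum()<best[0]:
            m=(pr.max(0)+pr.min(0))/2
            best=(w.sum(),a,w,np.linalg.lstsq(n,m,rcond=None)[0])
    return best[3],best[1],best[2]
E
python3 - <<'E'
from h import *
for n in("top","side"):
    c=load(n+"0.npz");im=c["img"]
    hsv=cv2.cvtColor(im,cv2.COLOR_RGB2HSV);H,S,V=[hsv[...,i].astype(int) for i in range(3)]
    print(n)
    for nm,m in(("red",((H<6)|(H>174))&(S>150)&(V>90)),("yel",(H>22)&(H<33)&(S>150)&(V>120)),("blk",(V<45))):
        for i,s,ce,mm in comps(m,25):
            v,u=np.nonzero(mm); 
            print(nm,s,ce.round(1),depthpts(c,np.c_[u,v]).mean(0).round(4), "zmax",np.percentile(depthpts(c,np.c_[u,v])[:,2],[10,50,90]).round(3))
c=load("top0.npz")
im=c["img"]
a=cv2.resize(im[140:260,350:510],None,fx=5,fy=5,interpolation=cv2.INTER_NEAREST)
b=cv2.resize(im[200:300,80:280],None,fx=4,fy=4,interpolation=cv2.INTER_NEAREST)
cv2.imwrite("pics/a.png",a[...,::-1]);cv2.imwrite("pics/b.png",b[...,::-1])
c=load("side0.npz");im=c["img"]
cv2.imwrite("pics/c.png",cv2.resize(im[270:390,370:530],None,fx=5,fy=5,interpolation=cv2.INTER_NEAREST)[...,::-1])
E
```

```text
top
red [381 176  41  41 702] [401.1 196.4] [ 0.5334 -0.1981  0.051 ] zmax [0.046 0.048 0.051]
red [ 436  322   61   61 1644] [465.9 352.2] [ 0.2614 -0.2974  0.0699] zmax [0.064 0.066 0.069]
yel [195 138  29  26 437] [209. 150.] [0.6202 0.1454 0.0361] zmax [0.031 0.034 0.036]
yel [444 175  25  54 480] [455.6 199.6] [ 0.5205 -0.2852  0.0861] zmax [0.08  0.082 0.084]
yel [ 524  327   40   82 1164] [543.  363.9] [ 0.245  -0.4084  0.1155] zmax [0.11  0.113 0.115]
blk [282 471  31   9 186] [294.9 475.7] [ 0.0951 -0.0065  0.1826] zmax [0.156 0.177 0.202]
side
red [399 291  46  34 813] [421.3 307.2] [ 0.5304 -0.2056  0.052 ] zmax [0.043 0.047 0.049]
red [ 305  404   80   72 2914] [344.2 439.8] [ 0.2593 -0.3051  0.0663] zmax [0.062 0.065 0.067]
yel [  0 118  58  19 140] [ 28.3 126.7] [0.2372 0.9116 0.0086] zmax [-0.179  0.078  0.079]
yel [  0 133  75  26 261] [ 34.2 146.6] [0.197  0.6982 0.064 ] zmax [0.026 0.077 0.079]
yel [316 194  23  13 188] [327.2 200. ] [0.623  0.1443 0.0325] zmax [0.031 0.033 0.034]
yel [460 309  18  27 252] [467.6 318.7] [ 0.5475 -0.2837  0.0794] zmax [0.079 0.081 0.083]
yel [444 333  16  20 159] [451.3 343.1] [ 0.4804 -0.3025  0.0894] zmax [0.079 0.081 0.083]
yel [398 449  35  31 778] [416.7 464.8] [ 0.2833 -0.4033  0.116 ] zmax [0.111 0.113 0.114]
blk [  0   0  20  17 276] [8.4 6.8] [0.2025 0.5132 0.4255] zmax [0.418 0.425 0.436]
blk [   0   12   35   99 2053] [16.3 58. ] [0.1874 0.513  0.3387] zmax [0.273 0.343 0.394]
blk [157 232   7   6  26] [159.9 234.7] [0.2855 0.2681 0.0311] zmax [0.03  0.031 0.033]
blk [    0   264   171   216 25780] [ 67.9 384.4] [ 0.0073 -0.0478  0.1279] zmax [0.01  0.123 0.263]
blk [454 321   9  17  98] [458.  329.1] [ 0.4998 -0.2966  0.1017] zmax [0.089 0.103 0.112]
blk [  1 336  22   6  38] [ 12.2 338.5] [-0.0238 -0.0561  0.2611] zmax [0.26  0.261 0.262]
```

View pics/a.png

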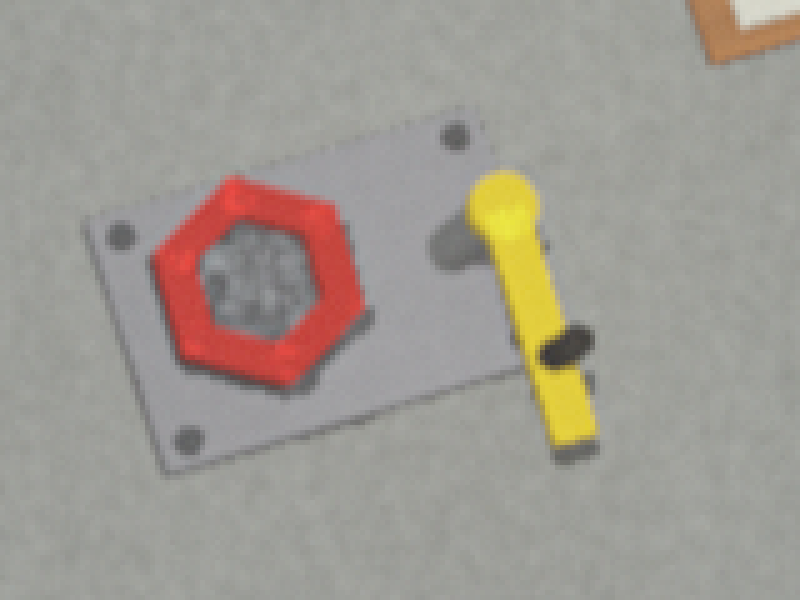

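View pics/b.png

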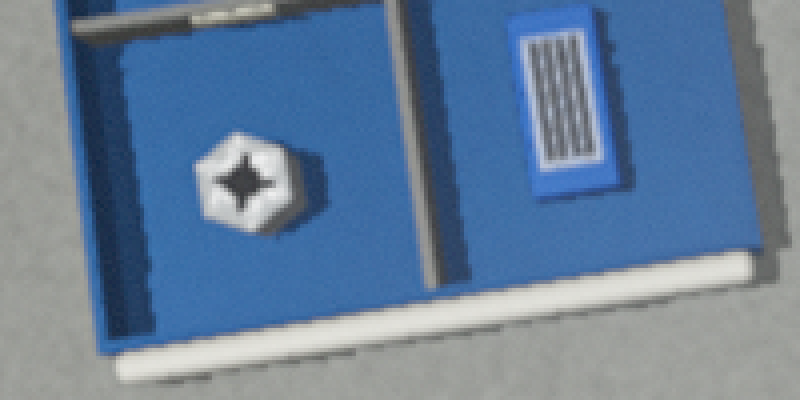

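View pics/c.png

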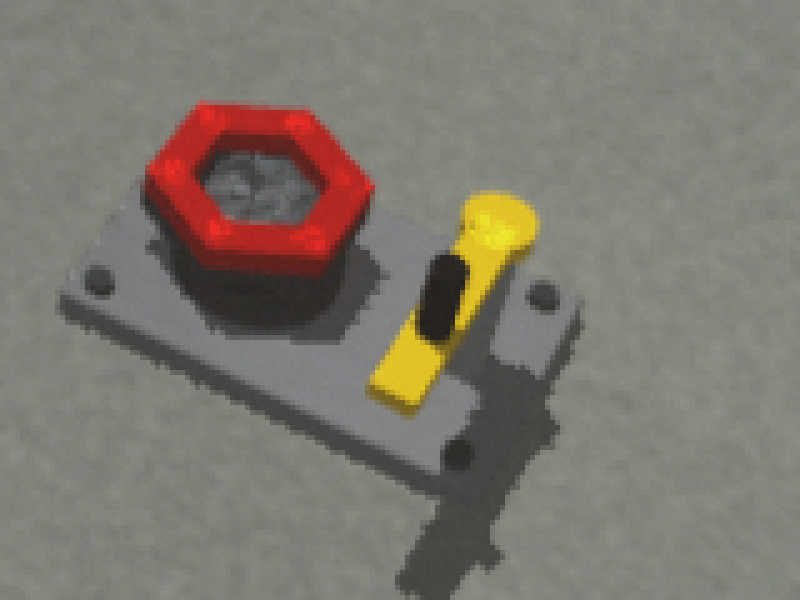

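```bash
cat > meas.py <<'E'
from h import *
def hsvs(c):
    hsv=cv2.cvtColor(c["img"],cv2.COLOR_RGB2HSV);return [hsv[...,i].astype(int) for i in range(3)]
def zmap(c):
    v,u=np.mgrid[0:480,0:640]; uv=np.c_[u.ravel(),v.ravel()]
    P=depthpts(c,uv);return P.reshape(480,640,3)
E
python3 - <<'E'
from meas import *
for n in("top","side"):
    c=load(n+"0.npz");H,S,V=hsvs(c);Z=zmap(c)
    red=((H<8)|(H>172))&(S>130)&(V>80)&(Z[...,2]>.044)&(Z[...,2]<.056)
    for i,s,ce,m in comps(red,300):
        if not(0.45<Z[m].mean(0)[0]): continue
        f=(m*255).astype(np.uint8)
        cs,hi=cv2.findContours(f,cv2.RETR_CCOMP,cv2.CHAIN_APPROX_NONE)
        for k,q in enumerate(cs):
            if len(q)<30: continue
            P=onplane(c,q.reshape(-1,2),.048)
            print(n,"ring",hi[0][k][3],hexfit(P),"V",V[m].mean())
    # die
    W=(S<70)&(V>95)&(Z[...,2]>.031)&(Z[...,2]<.045)
    for i,s,ce,m in comps(W,40):
        ctr=Z[m].mean(0)
        if abs(ctr[0]-.45)>.12 or abs(ctr[1]-.25)>.12: continue
        q=max(cv2.findContours(m.astype(np.uint8),cv2.RETR_EXTERNAL,cv2.CHAIN_APPROX_NONE)[0],key=len).reshape(-1,2)
        print(n,"die?",s,ce,ctr,hexfit(onplane(c,q,.037)))
    for nm,m in(("knobblk",(V<60)&(Z[...,2]>.085)&(Z[...,2]<.12)&(Z[...,0]>.42)),("yel",(H>20)&(H<34)&(S>130)&(Z[...,2]>.075)&(Z[...,2]<.09)&(Z[...,0]>.42))):
        for i,s,ce,mm in comps(m,8): print(n,nm,s,ce,Z[mm].mean(0), Z[mm].min(0),Z[mm].max(0))
    # plate
    m=(Z[...,2]>.006)&(Z[...,2]<.016)&(Z[...,0]>.42)&(Z[...,0]<.65)&(Z[...,1]<-.1)&(Z[...,1]>-.35)
    for i,s,ce,mm in comps(m,100):
        q=np.concatenate(cv2.findContours(mm.astype(np.uint8),cv2.RETR_EXTERNAL,cv2.CHAIN_APPROX_NONE)[0]).reshape(-1,2)
        P=onplane(c,q,.012)[:,:2]; r=cv2.minAreaRect((P*1000).astype(np.float32)); print(n,"plate",s,r)
E
```

```text
top ring -1 (array([ 0.5350515, -0.1987981]), np.float64(45.0), array([0.06568871, 0.06892075, 0.06714489])) V 197.84137931034482
top ring 0 (array([ 0.53567098, -0.19839219]), np.float64(44.75), array([0.04414786, 0.0453595 , 0.04579649])) V 197.84137931034482
top die? [  98  119  157  153 1075] [176.26511628 195.36465116] [0.53673501 0.20135881 0.0375468 ] (array([0.5387376 , 0.20121049]), np.float64(24.5), array([0.27040513, 0.26899157, 0.19951917]))
top die? [129 233  25  25 375] [140.80533333 244.93333333] [0.44761411 0.26091163 0.03713726] (array([0.44759826, 0.26078091]), np.float64(41.5), array([0.03944654, 0.03938386, 0.03753495]))
top die? [ 109  262  159   34 1296] [187.94135802 278.54243827] [0.38871614 0.17726651 0.03616726] (array([0.38869934, 0.17608544]), np.float64(9.5), array([0.01476763, 0.24357685, 0.24228793]))
top yel [443 175  26  54 505] [455.52475248 199.22376238] [ 0.5222263  -0.2862055   0.08211842] [ 0.47163528 -0.30665223  0.07527002] [ 0.56607608 -0.2662358   0.08980258]
top plate [ 367  161   88   74 2581] ((540.2706298828125, -229.81900024414062), (100
[... 654 characters left out ...]
(9.25), array([0.01946676, 0.24857465, 0.24241185]))
side knobblk [36 26 12 14 96] [41.78125 32.5625 ] [0.43571353 1.29635823 0.10230527] [0.42007187 1.28048255 0.08516891] [0.45009862 1.30634473 0.11994032]
side knobblk [454 321   9  17 106] [458.01886792 328.76415094] [ 0.49999078 -0.29647357  0.10233098] [ 0.49565573 -0.30082297  0.08539033] [ 0.50907678 -0.29005272  0.11342424]
side yel [444 309  33  44 442] [460.85520362 329.24886878] [ 0.52084751 -0.29102183  0.0809914 ] [ 0.4720671  -0.30959371  0.07504104] [ 0.56911976 -0.26841319  0.08988855]
side plate [ 382  305  104   66 2388] ((537.4566650390625, -234.40074157714844), (105.66691589355469, 154.76536560058594), 16.829055786132812)
```

Measurements:
- Die centre is (0.4475, 0.2597), top height 0.037, and a flat faces 41.6° (mod 60).
- Head centre is about (0.535, -0.200), with a flat at 45°.
- Holder yaw is about -73°, which puts the head about 8.5 mm off its nominal centre. That is within the stated range.

Sizes and heights match the sheet, so I'll grasp with the jaws along 161.6°.

```bash
cat > mv.py <<'E'
import numpy as np
def ori(yawdeg): return [np.pi,0,np.radians(yawdeg)]
E
python3 - <<'E'
from workcell import *
from mv import *
o=ori(71.6); p=[.4475,.2597]
print(kin.ik(p+[.30],o),kin.ik([.535,-.2,.30],ori(75)))
robot.move_ptp(p+[.27],o)
print(get_clock(),get_position())
print(robot.servo_line(p+[.192],o,vel=.08,force_limit=8),get_position(),get_wrist_force())
fingers.grab(); print(get_grip_width(),robot.grip_depth,get_wrist_force(),get_clock())
print(robot.servo_line(p+[.30],o,vel=.12),get_grip_width(),get_wrist_force(),get_clock())
E
```

```text
[ 4.44181852e-01  3.33811687e-01  1.76826631e+00 -4.44089210e-16
  1.03951465e+00  7.65322434e-01] [-4.31698052e-01  3.99171007e-01  1.65425269e+00 -4.44089210e-16
  1.08816895e+00 -1.69898664e-01]
1.6083 [0.44750277 0.26043268 0.27035495]
False [0.44776129 0.25984236 0.19237158] [-0.78741684 -0.27664994 -0.34844455]
0.425430653185966 0.1547 [-1.24024757  0.06799249  4.9577218 ] 3.2417
False 0.4324728797107596 [-0.86558514  0.28723484 -2.21963563] 4.2917
```

Run:
```python
from workcell import *
from mv import *
import cv2
robot.move_ptp([.535,-.2,.31],ori(75))
robot.servo_line([.535,-.2,.262],ori(75),vel=.1)
robot.wait(.3)
print(get_clock(),get_position(),get_eef_rot(),get_wrist_force())
for n in("top","side"):
    c=optics.capture(n);np.savez(n+"1.npz",**c)
    im=c["img"]; cr=im[130:250,330:490] if n=="top" else im[220:340,350:510]
    cv2.imwrite(f"pics/{n}1.png",cv2.resize(cr,None,fx=5,fy=5,interpolation=cv2.INTER_NEAREST)[...,::-1])
```

```text
6.9333 [ 0.53520061 -0.20011822  0.26264801] [3.14032225e+00 2.07041538e-04 1.30895652e+00] [-0.49243401  0.50619786 -2.074981  ]
```

View pics/top1.png

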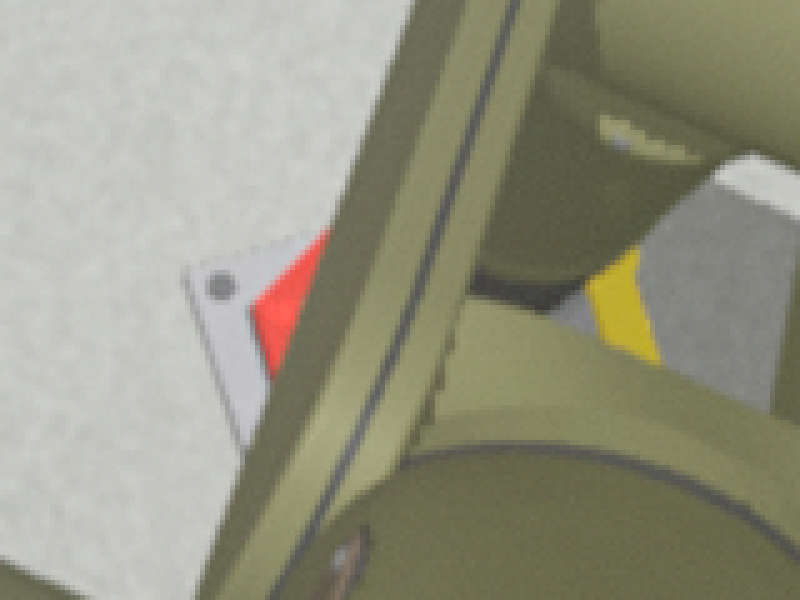

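View pics/side1.png

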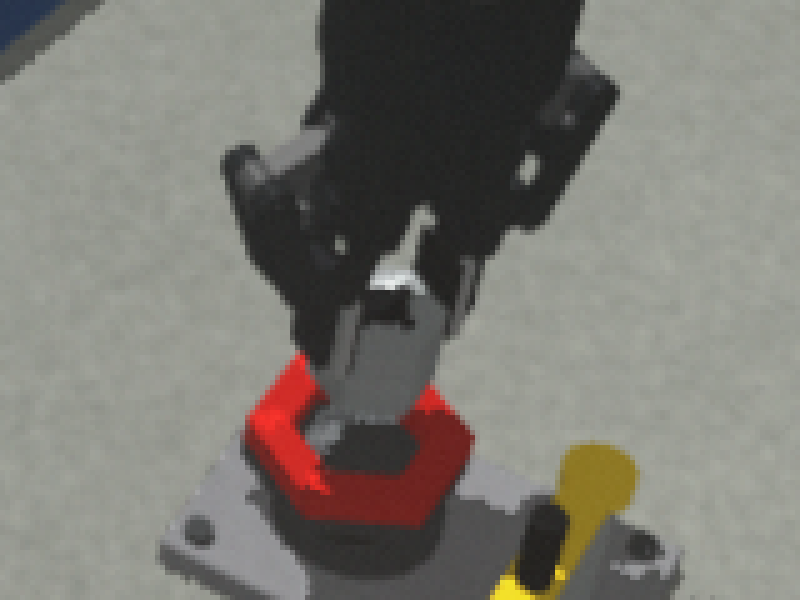

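Run:
```python
from meas import *
c=load("side1.npz");im=c["img"]
x0,y0=395,270
cr=cv2.resize(im[y0:y0+54,x0:x0+60],None,fx=11,fy=11,interpolation=cv2.INTER_NEAREST)
cr=np.clip(cr.astype(float)*1.5,0,255).astype(np.uint8)
cv2.imwrite("pics/s1z.png",cr[...,::-1])
Z=zmap(c); g=Z[290:306:2,412:440:3]; print((g[...,2]*1000).round(0))
z=.2626-.187
for A,zz in((np.radians(45+30+60*np.arange(6)),z),):
    P=np.c_[.535+.022*np.cos(A),-.2+.022*np.sin(A),np.full(6,zz)]
    print(proj(c,P).round(1)); print(((proj(c,P)-[x0,y0])*11).round(0))
# depth of die side faces -> fit
```

```text
[[103. 104. 107. 102. 103. 105. 106. 104.  93.  -2.]
 [102.  99. 101.  98. 101.  99. 100. 100.  89.  -1.]
 [ 77.  93.  96.  94.  97.  95.  95.  94.  78.  -1.]
 [ 48.  89.  88.  90.  91.  91.  92.  87.  -3.  -1.]
 [ 49. 743.  82.  84.  85.  87.  85.  81.  48.  -3.]
 [ 41.  36.  81.  80.  81.  80.  83.  46.  47.  -2.]
 [ 39.  38.  75.  76.  76.  76.  78.  49.  49.  47.]
 [ 37.  39.  38.  37.  37.  37.  41.  47.  48.  48.]]
[[415.6 285.8]
 [409.7 293.4]
 [416.8 302.2]
 [430.1 303.2]
 [435.8 295.3]
 [428.4 286.8]]
[[226. 174.]
 [161. 257.]
 [240. 354.]
 [386. 365.]
 [449. 279.]
 [368. 184.]]
```

View pics/s1z.png

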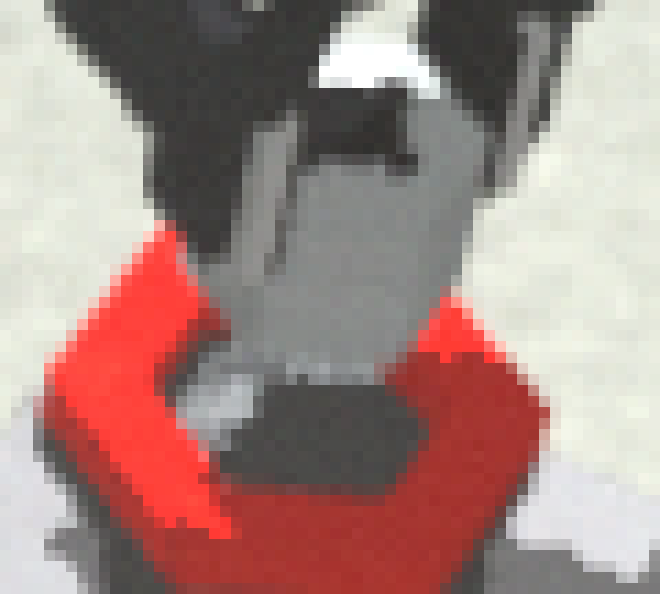

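The side view shows the die's front bottom edge at crop (265,370)–(385,381), within about 1 px of the prediction and laterally centred on the ring. I'll feel downward gently.

Run:
```python
from workcell import *
from mv import *
o=ori(75)
robot.servo_line([.535,-.2,.243],o,vel=.06,force_limit=4)
robot.wait(.2);f0=get_wrist_force();print(get_clock(),f0,get_position())
r=robot.servo_line([.535,-.2,.2215],o,vel=.012,force_limit=2.5)
print(r,get_clock(),get_wrist_force()-f0,get_moment(),get_position())
```

```text
7.7 [-0.73402271 -0.61328732 -1.93854456] [ 0.53518379 -0.20007905  0.24319134]
True 9.0333 [0.72133605 0.05525546 3.96966999] [-0.07329278 -0.13184127 -0.00573814] [ 0.53502069 -0.19999906  0.2248892 ]
```

Run:
```python
from workcell import *
from mv import *
from meas import *
c=optics.capture("side");np.savez("side2.npz",**c)
cv2.imwrite("pics/side2.png",cv2.resize(c["img"][250:340,370:490],None,fx=6,fy=6,interpolation=cv2.INTER_NEAREST)[...,::-1])
```

```text
(no output)
```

View pics/side2.png

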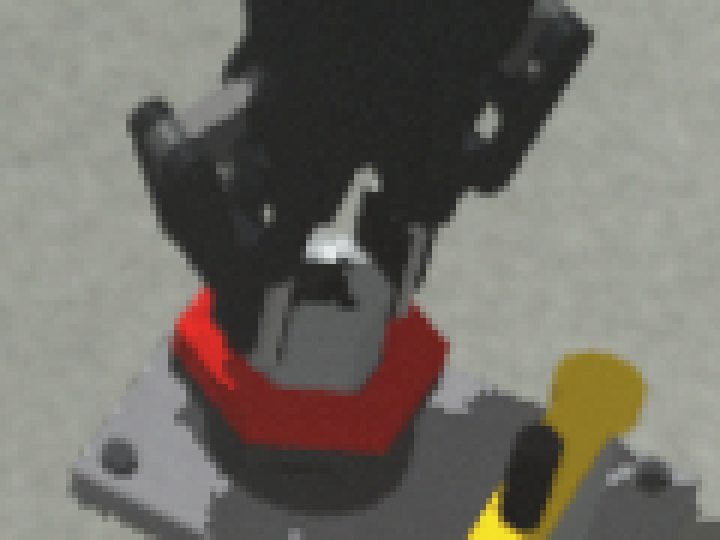

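The die is down inside the ring (ring at crop (310,420), die front at (330,350)). I'll release, lift straight up and check.

Run:
```python
from workcell import *
from mv import *
from meas import *
fingers.ungrasp(); robot.wait(.3)
print(get_clock(),get_wrist_force(),get_grip_width())
robot.servo_line([.535,-.2,.33],ori(75),vel=.12)
robot.move_ptp([.45,.05,.38],ori(75)); robot.wait(.1)
print(get_clock())
for n in("top","side"):
    c=optics.capture(n);np.savez(n+"3.npz",**c);Z=zmap(c)
    cr=c["img"][140:260,350:510] if n=="top" else c["img"][270:390,370:530]
    cv2.imwrite(f"pics/{n}3.png",cv2.resize(cr,None,fx=5,fy=5,interpolation=cv2.INTER_NEAREST)[...,::-1])
    H,S,V=hsvs(c)
    m=(S<70)&(V>80)&(Z[...,2]>.064)&(Z[...,2]<.085)&(abs(Z[...,0]-.535)<.03)&(abs(Z[...,1]+.2)<.03)
    for i,s,ce,mm in comps(m,30):
        q=max(cv2.findContours(mm.astype(np.uint8),cv2.RETR_EXTERNAL,cv2.CHAIN_APPROX_NONE)[0],key=len).reshape(-1,2)
        A=np.c_[Z[mm][:,:2],np.ones(mm.sum())];co=np.linalg.lstsq(A,Z[mm][:,2],rcond=None)[0]
        print(n,s,Z[mm].mean(0),np.percentile(Z[mm][:,2],[10,50,90]),"slope",co[:2],hexfit(onplane(c,q,.07)))
```

```text
9.925 [-0.57922435 -0.44819622  0.3729257 ] 0.9993342876799429
12.1
top [391 182  25  24 367] [ 0.53476312 -0.1972986   0.07002484] [0.0674852  0.07006509 0.07249809] slope [ 0.02083519 -0.02459376] (array([ 0.53479859, -0.19716538]), np.float64(44.75), array([0.03702994, 0.04000179, 0.03933392]))
side [410 289  26  19 302] [ 0.53335095 -0.20134778  0.06871566] [0.06661955 0.068897   0.07057826] slope [0.02697699 0.01691592] (array([ 0.53306879, -0.20171291]), np.float64(50.75), array([0.04140667, 0.0390642 , 0.04316828]))
```

View pics/top3.png

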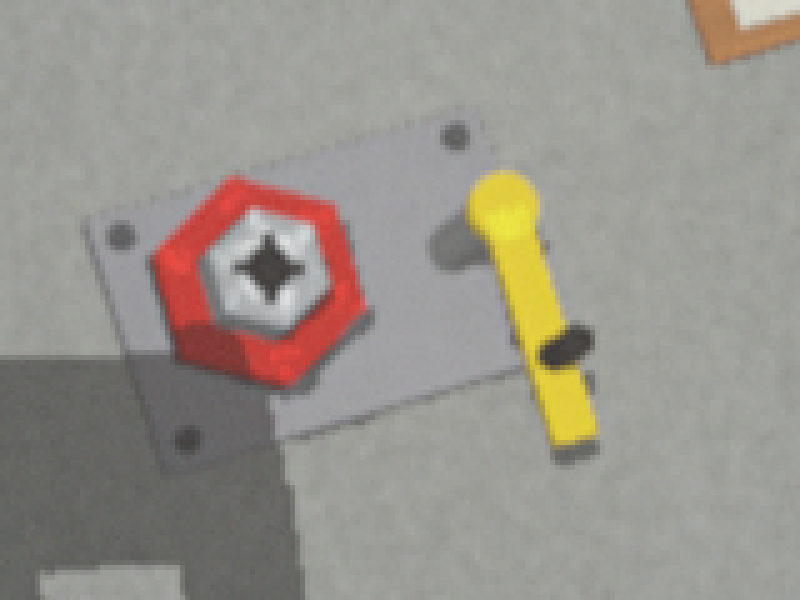

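View pics/side3.png

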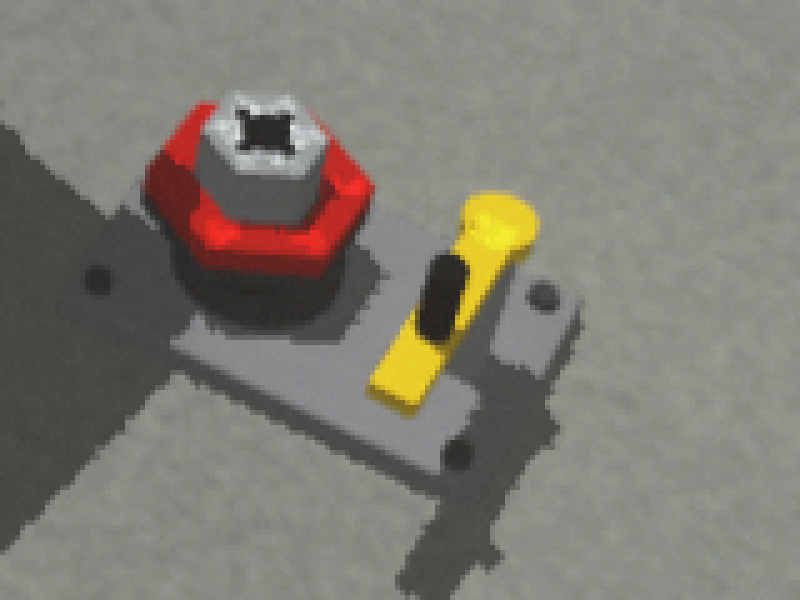

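The die top reads 0.070 (top view) and 0.069 (side view), against 0.070 expected when seated and 0.080 on the rim. It stands upright inside the ring. Next I'll locate the keeper.

Run:
```python
from meas import *
t=load("top3.npz");s=load("side3.npz")
O=np.array([.5317,-.2082]);psi=np.radians(-73.2)
print("post pred",O+.075*np.array([np.cos(psi),np.sin(psi)]))
print("cap",onplane(t,[[350+503/5,140+206/5]],.085),onplane(s,[[370+500/5,270+220/5]],.085))
k=[]
for n,c in(("t",t),("s",s)):
    H,S,V=hsvs(c);w=np.zeros((480,640),bool)
    if n=="t": w[202:216,455:472]=1
    else: w[318:342,450:468]=1
    m=(V<75)&w
    for i,st,ce,mm in comps(m,15):
        p=onplane(c,[ce],.097)[0];print(n,"knob",st,ce,p);k.append(p)
# arm midline from yellow, plane .082
for n,c in(("t",t),("s",s)):
    H,S,V=hsvs(c);Z=zmap(c)
    m=(H>20)&(H<34)&(S>130)&(Z[...,2]>.076)&(Z[...,2]<.09)&(Z[...,0]>.42)&(Z[...,1]<-.25)
    v,u=np.nonzero(m);P=onplane(c,np.c_[u,v],.082)[:,:2]
    far=P[P[:,0]<.53]; d=cv2.fitLine((far*1000).astype(np.float32),cv2.DIST_L2,0,.01,.01).ravel();print(n,"arm dir deg",np.degrees(np.arctan2(d[1],d[0])),d, "tip",P[P[:,0]<.478].mean(0))
```

```text
post pred [ 0.55337738 -0.27999896]
cap [[ 0.55328662 -0.27797616  0.085     ]] [[ 0.55361094 -0.28229651  0.085     ]]
t knob [459 206   9   7  32] [462.78125 209.375  ] [ 0.50154622 -0.29349446  0.097     ]
s knob [454 321   9  17 118] [457.87288136 328.87288136] [ 0.50402515 -0.29427681  0.097     ]
t arm dir deg 16.394812 [ 9.5933956e-01  2.8225461e-01  5.0155002e+02 -2.9162299e+02] tip [ 0.47524766 -0.29843379]
s arm dir deg 9.098095 [ 9.8741907e-01  1.5812524e-01  4.9328036e+02 -2.9901630e+02] tip [ 0.47448752 -0.30238708]
```

```bash
cat > kp.py <<'E'
import numpy as np
from mv import *
post=np.array([.5534,-.280]);psi=-73.2
def pose(th,gap,rad=.055,z=.265):
    a=np.radians(psi-90-th); t=np.radians(psi-180-th)
    p=post+rad*np.array([np.cos(a),np.sin(a)])-(.017+gap)*np.array([np.cos(t),np.sin(t)])
    return [p[0],p[1],z],ori(np.degrees(t)%360)
E
python3 - <<'E'
from workcell import *
from kp import *
for th in range(0,92,15): print(th,pose(th,0),kin.ik(*pose(th,0)) is not None)
p,o=pose(1.4,.02,z=.34)
fingers.grab(); print(get_grip_width(),get_clock())
robot.move_ptp(p,o)
p,o=pose(1.4,.02)
print(robot.servo_line(p,o,vel=.1,force_limit=6),get_clock(),get_position(),get_wrist_force())
E
```

```text
0 ([np.float64(0.5056609681837924), np.float64(-0.3121711802899911), 0.265], [3.141592653589793, 0, np.float64(1.864011641129944)]) True
15 ([np.float64(0.49896112208421295), np.float64(-0.29871920327551454), 0.265], [3.141592653589793, 0, np.float64(1.6022122533307948)]) True
30 ([np.float64(0.49597119555009506), np.float64(-0.2839915434927577), 0.265], [3.141592653589793, 0, np.float64(1.3404128655316452)]) True
45 ([np.float64(0.49689494713365157), np.float64(-0.26899186661730695), 0.265], [3.141592653589793, 0, np.float64(1.0786134777324958)]) True
60 ([np.float64(0.5016694246910346), np.float64(-0.25474237584008613), 0.265], [3.141592653589793, 0, np.float64(0.8168140899333465)]) True
75 ([np.float64(0.509969255466906), np.float64(-0.24221415040916602), 0.265], [3.141592653589793, 0, np.float64(0.555014702134197)]) True
90 ([np.float64(0.5212288197100089), np.float64(-0.23226096818379238), 0.265], [3.141592653589793, 0, np.float64(0.29321531433504755)]) True
0.0010542006231161814 12.9667
False 15.3083 [ 0.51055618 -0.33037121  0.26550693] [ 1.06645551 -0.73266863 -0.37959117]
```

Run:
```python
from workcell import *
from kp import *
f0=get_wrist_force()
def go(th,gap,lim,vel=.03):
    p,o=pose(th,gap); r=robot.servo_line(p,o,vel=vel,force_limit=lim)
    f=get_wrist_force()-f0; print(th,r,round(get_clock(),2),f.round(1),get_position()[:2].round(4)); return r
go(1.4,0,6)
for th in np.arange(6,85,6):
    if go(th,0,8): break
```

```text
1.4 False 16.12 [-0.7  0.4  1.3] [ 0.505 -0.311]
6 False 16.43 [-1.4  0.9  0.3] [ 0.5026 -0.3071]
12 False 16.77 [-0.8  1.2  0.8] [ 0.5001 -0.3016]
18 False 17.12 [-1.2  0.9  0.4] [ 0.4981 -0.2959]
24 False 17.48 [-1.2  0.7  0.8] [ 0.4968 -0.29  ]
30 False 17.82 [-1.9  1.1  1.3] [ 0.496 -0.284]
36 False 18.18 [-0.7  1.3  1.5] [ 0.4959 -0.278 ]
42 False 18.52 [-0.2  1.2  0.5] [ 0.4964 -0.272 ]
48 False 18.88 [-0.3  0.1  0.2] [ 0.4976 -0.2661]
54 False 19.23 [-0.7  0.2  0.1] [ 0.4994 -0.2603]
60 False 19.57 [-0.9  2.2 -0.6] [ 0.5017 -0.2548]
66 False 19.93 [-1.   0.7 -0.9] [ 0.5046 -0.2495]
72 False 20.27 [-1.4  0.8  0. ] [ 0.5081 -0.2446]
78 False 20.62 [-1.6 -0.1  0.7] [ 0.512  -0.2401]
84 False 20.98 [-1.7  1.   0.4] [ 0.5164 -0.236 ]
```

Run:
```python
from workcell import *
from kp import *
from meas import *
c=optics.capture("side")
cv2.imwrite("pics/side4.png",cv2.resize(c["img"][240:360,370:530],None,fx=5,fy=5,interpolation=cv2.INTER_NEAREST)[...,::-1])
```

```text
(no output)
```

View pics/side4.png

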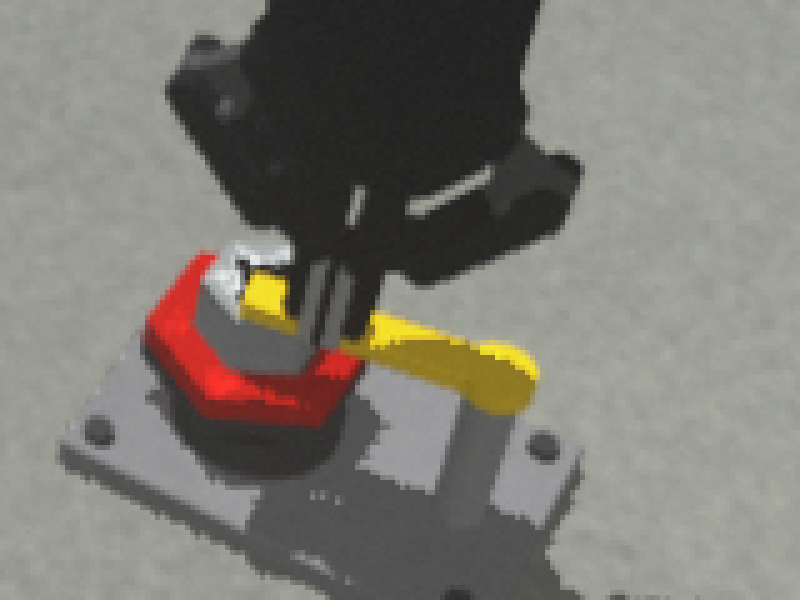

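The keeper arm now lies over the die, tip at crop (260,292), just short of its stop. I'll finish the swing against the stop at low force, then back off and lift.

Run:
```python
from workcell import *
from kp import *
from meas import *
f0=get_wrist_force()
p,o=pose(84,0);
t=np.radians(psi-180-86)
for g in np.arange(.001,.021,.001):
    pp=[p[0]+g*np.cos(t),p[1]+g*np.sin(t),p[2]]
    r=robot.servo_line(pp,o,vel=.01,force_limit=4.5)
    f=get_wrist_force()-f0
    if r or np.hypot(*f[:2])>5: break
print(r,g,get_clock(),f.round(1),get_position())
q=get_position()
robot.servo_line([q[0]-.02*np.cos(t),q[1]-.02*np.sin(t),p[2]],o,vel=.04)
q=get_position();robot.servo_line([q[0],q[1],.36],o,vel=.12)
robot.move_ptp([.45,.05,.38],ori(75)); robot.wait(.3)
print(get_clock(),get_wrist_force())
for n in("top","side"):
    c=optics.capture(n);np.savez(n+"5.npz",**c);Z=zmap(c);H,S,V=hsvs(c)
    cr=c["img"][140:260,350:510] if n=="top" else c["img"][240:360,370:530]
    cv2.imwrite(f"pics/{n}5.png",cv2.resize(cr,None,fx=5,fy=5,interpolation=cv2.INTER_NEAREST)[...,::-1])
    m=(H>20)&(H<34)&(S>130)&(Z[...,2]>.076)&(Z[...,2]<.09)&(Z[...,0]>.42)&(Z[...,1]<-.15)
    v,u=np.nonzero(m);P=onplane(c,np.c_[u,v],.082)[:,:2]
    d=cv2.fitLine((P[P[:,1]>-.265]*1000).astype(np.float32),cv2.DIST_L2,0,.01,.01).ravel()
    a=np.degrees(np.arctan2(d[1],d[0]))%180;print(n,"arm dir",a,"theta",psi-90-a+360-(0 if psi-90-a+360<180 else 180))
    m=(S<70)&(V>80)&(Z[...,2]>.064)&(Z[...,2]<.078)&(abs(Z[...,0]-.535)<.03)&(abs(Z[...,1]+.2)<.03)
    print(m.sum(),np.median(Z[m],0))
```

```text
False 0.009000000000000001 23.275 [-6.  -1.9  2.3] [ 0.52408434 -0.23298759  0.26496321]
26.3167 [0.47063711 0.00727177 0.91301214]
top arm dir 107.022415 theta 89.77759
282 [ 0.53520541 -0.19245169  0.07020558]
side arm dir 108.26599 theta 88.534
208 [ 0.52681112 -0.19723008  0.06862945]
```

View pics/top5.png

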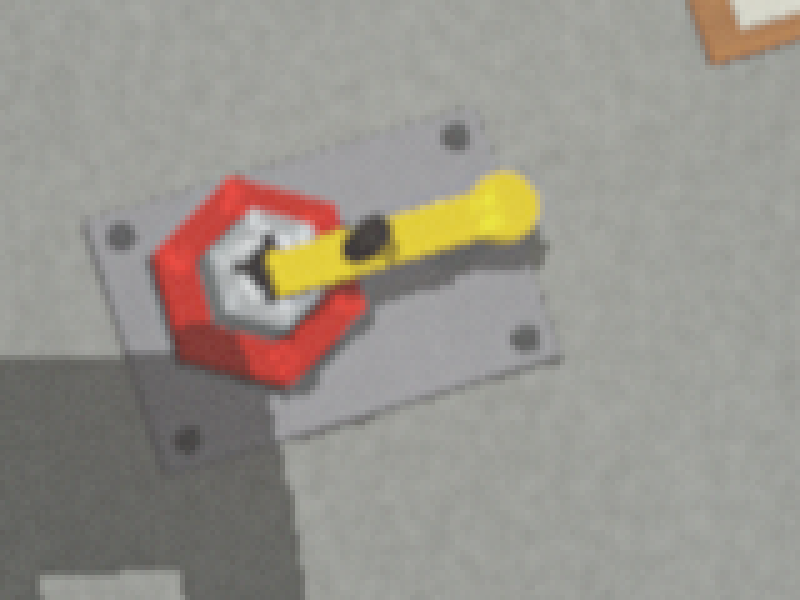

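View pics/side5.png

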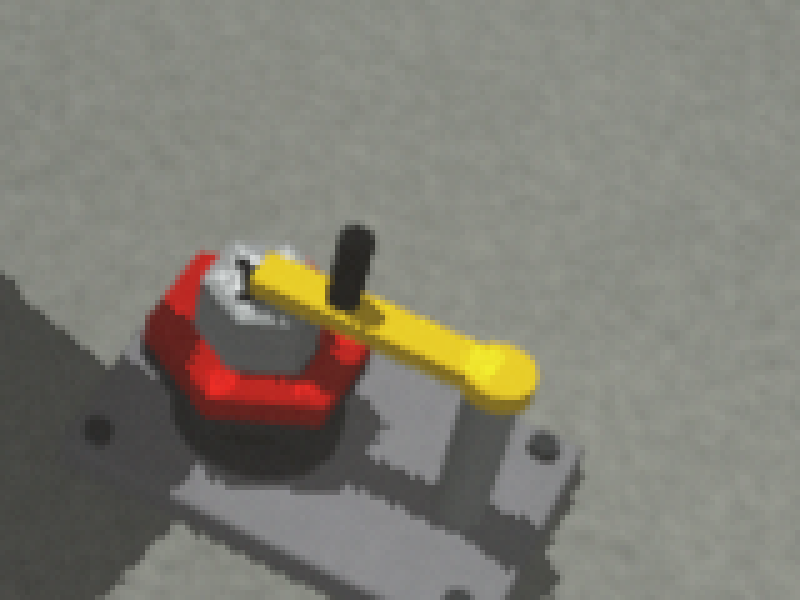

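The keeper lies over the die: tip at crop (280,272) in the top view, angle 89.8° from the top and 88.5° from the side, and it met its stop at about 6 N. The die is still at seated height, so I'll hand the job in.

```bash
python3 -c "
from workcell import *
print(get_clock(),get_wrist_force());workorder.hand_in()"
```

```text
26.4167 [-0.41638646  0.09319462 -0.42914064]
the job is handed in; nothing more can be done
```

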